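Draw the red specimen holder out of its deep pot with the lifting hook

TASK

Take the lifting hook from its stand, catch the wire loop of the red specimen holder with it and draw the holder up out of its deep pot. Set it down gently, upright and wholly on the green mat, unhook it, and hang the hook back in its stand. The gripper itself must not touch the red holder.

Things in the scene. Friction and masses are not known exactly. Their poses are not given: they have to be found in the camera images.
- hook_tool: Lifting hook, 0.22 kg. Origin: underside of its bend, on the handle's axis, z up. J of 6 mm bar in the x-z plane: shank at x=-12 mm, bend z=0-6, upturned tip at x=+12 up to z=21; throat 18 wide, centred under the handle. Steel disc dia 76 at z=108-112, black stripe on the tip's side (+x). White handle 24x24 square to x, y, z=112-166; grip at z=142. Hangs upright in the stand.
- red_holder: Red disc dia 80 x 16 mm, 0.1-0.2 kg. Origin: centre of underside, z up. White 5 mm wire loop upright in its y-z plane: legs y=-24, +24, peak (wire centre) z=58; opening 39 high, 43 wide: hook it along x, from either side. Stands in one of 3 like, fixed aluminium pots (others hold blue, yellow): bore 104, outside 112, rim 115 and floor 5 above bench; bore centre within 5 mm in x and in y.
- mat: Flat green mat, 160 x 160 x 4 mm, fixed to the bench. Origin: centre of its underside, on the bench; its top is at z = 4 mm, x and y along its sides. It may lie left or right, on the other side from the stand.
- stand: Grey hook stand, 110 x 110 mm, fixed to the bench. Origin: centre of its underside, on the bench. Top plate on four corner posts, 8 mm thick, upper face at z = 125 mm, with a square hole 52 x 52 mm in its middle. The hook hangs down through the hole, its disc lying on the plate: tool origin then 17 mm above the bench on the hole's centre, within about 11 mm.
Things that resemble listed ones, but are neither listed nor needed, are in the scene too. Of the things that look like the red_holder, take the one that is farthest to the robot's right at the start.

How it is judged:
By the outcome, as a careful person would: the job done as asked, in the order asked, and still so for the second after the job is handed in, with the robot touching nothing.
It also fails if it takes over 61 s, if anything falls off the work surface, if the arm or the gripper's body presses on something with over 40 N, if the wrist force passes 120 N, or if a joint passes its speed limit or range.

ROBOT

A 6-joint arm with a two-finger parallel gripper is mounted at the origin on the work surface. World frame = base frame: x ahead of the robot, y to its left, z up, the work surface at z = 0. Lengths are in m, angles in rad, forces in N, time in s.
With the tool pointing down it reaches from about 0.375 to 0.925 m from the base axis. Payload 5.7 kg.
Tool frame: the origin (TCP) lies between the finger pads, 19 mm behind the fingertips; this is the grasp point; z points along the fingers, y is the line along which they close (so a half turn about z gives the same grasp; the last joint's range is limited). The gripper opens to 88 mm and grips with 3 to 60 N. Pads are 20 mm wide; open, the fingers measure 115 mm over their backs; the gripper's body (75 mm by 178 mm) begins 61 mm behind the grasp point.
Start: joints at [-1.448, 0.359, 1.51, -0, 1.272, -0.115], TCP at [0.141, -0.583, 0.241] pointing down, gripper open.
Joint ranges: [-2.97, 2.97], [-1.01, 2.36], [0.21, 2.38], [-0.96, 4.11], [0.2, 2.71], [-2.98, 2.98]. Speed limits (rad/s): [2.39, 2.39, 3.14, 3.14, 3.14, 3.14].

INTERFACE

Orientations are given as a unit quaternion [w, x, y, z].
In Python, from rig import monitor, cams, finish_job gives the robot as it stands. The module is installed in compiled form; this text tells all that it offers.
- The arm moves only by the shell command python3 -m crank 'ROWS' [FORCE]. ROWS is JSON, one flat list of numbers, 7 for each row, row after row: the shift along the world's x, y, z in m, then the turn, a rotation vector about the world's x, y, z in degrees, then the closure, from -1 (fully open) to 1 (shut). A call has exactly 10 rows; each row is the pose to reach, as a shift and turn from the pose commanded when the call began; what a row does not reach only later rows make up. A row lasts 1/12 s, in which the tool goes at most 41.7 mm and 7.16 degrees, less where a joint would pass 70% of its speed; a pose out of reach is approached as far as the arm can. A call with a gripper value outside its range is refused whole. The fingers move at their own pace and stop on an object; FORCE is the grip in N (left out, the last holds). Time passes only in rows, so rows that repeat a pose let the fingers close, or fill a call up. It gives the time, the measured TCP pose, the force, the opening and the grip force at its end, in the units of the state.
- monitor.get_obs(): the state, without advancing time (a new reading comes with each control period).
- cams.read_camera(name): name is "scene" or "top" or "wrist"; returns the picture (480x640x3 uint8, red, green, blue); there is no depth.
- cams.camera_model(name): a dict with "fx", "fy", "cx", "cy" (pixels), "dist_coeffs" ([k1, k2, p1, p2, k3] as OpenCV has them; the pictures are not rectified), "pose" (4x4, takes a point from camera to world coordinates); the wrist camera has in their place "mount" (4x4, takes a point from camera to tool coordinates, whose origin is the TCP and whose axes are the flange's). Camera axes: x right, y down, z forward; pixel columns grow to the right and rows downward; lengths in m; the calibration is good to about 2 mm. A picture is of the moment at which its call begins: read the wrist's pose just before it. camera_model takes no time and is no camera call.
- finish_job(): hands the job in; it is judged then, once.
The state is a dict: "clock": time; "joints": joint angles; "joint_vel": joint speeds; "effort": joint torques, N m; "ee_pos": TCP position; "orientation": TCP orientation; "wrist_force": force on the tool from outside, world axes, zero at the start; "wrist_torque": the same for the moment, N m; "opening": opening from 0.0 (shut) to 1.0 (fully open); "grip_force": force on a finger pad.
Only numpy, scipy, OpenCV 4.12 (cv2) and the standard library are available. Lean on these libraries where they do the work, as an engineer would, in place of code of your own. Each camera call takes 0.05 s, during which the arm holds its last target. There are 200 camera calls.

## Working session

There is one attempt and no reset: what is moved stays moved. The work goes in short steps, Python scripts to look and compute and a shell command to move; the robot and the scene stay as the last step left them, time stands still between calls to the robot, and variables do not carry over. Pictures are saved under pics/ and viewed, at most 10 in all, crops included, and the job is handed in when it is done.

```bash
mkdir -p pics; cat > h.py <<'E'
import numpy as np, cv2
from rig import monitor, cams, finish_job
from scipy.spatial.transform import Rotation as R
def pose(name):
    m=cams.camera_model(name)
    if name!="wrist": return m,np.array(m["pose"])
    o=monitor.get_obs(); T=np.eye(4); q=o["orientation"]
    T[:3,:3]=R.from_quat([q[1],q[2],q[3],q[0]]).as_matrix(); T[:3,3]=o["ee_pos"]
    return m,T@np.array(m["mount"])
def snap(name,fn=None):
    m,T=pose(name); im=cams.read_camera(name)
    if fn: cv2.imwrite("pics/"+fn,im[:,:,::-1])
    return im,m,T
def ray(uv,m,T):
    K=np.array([[m["fx"],0,m["cx"]],[0,m["fy"],m["cy"]],[0,0,1.]])
    p=cv2.undistortPoints(np.array(uv,float).reshape(-1,1,2),K,np.array(m["dist_coeffs"]))[:,0]
    d=np.c_[p,np.ones(len(p))]@T[:3,:3].T
    return T[:3,3],d
def onz(uv,z,m,T):
    c,d=ray(uv,m,T); return c+d*((z-c[2])/d[:,2])[:,None]
def proj(P,m,T):
    K=np.array([[m["fx"],0,m["cx"]],[0,m["fy"],m["cy"]],[0,0,1.]]); W=np.linalg.inv(T)
    return cv2.projectPoints(np.array(P,float).reshape(-1,1,3),cv2.Rodrigues(W[:3,:3])[0],W[:3,3],K,np.array(m["dist_coeffs"]))[0][:,0]
E
python3 - <<'E'
from h import *
np.set_printoptions(precision=3,suppress=True)
for n in("scene","top"):
    im,m,T=snap(n,n+"0.png"); print(n,m["fx"],T)
print(monitor.get_obs()["ee_pos"],monitor.get_obs()["orientation"],cams.camera_model("wrist")["mount"])
E
```

```text
scene 580.4774005899067 [[-0.508  0.711 -0.486  1.001]
 [ 0.861  0.42  -0.287  0.367]
 [ 0.    -0.564 -0.826  0.925]
 [ 0.     0.     0.     1.   ]]
top 447.0016578202779 [[-0.027 -0.997  0.077  0.406]
 [-0.999  0.028  0.017  0.037]
 [-0.019 -0.076 -0.997  0.928]
 [ 0.     0.     0.     1.   ]]
[ 0.141 -0.583  0.241] [-0.001  0.993  0.119 -0.   ] [[ 0.    -0.958 -0.288  0.079]
 [ 1.     0.    -0.    -0.001]
 [ 0.    -0.288  0.958 -0.144]
 [ 0.     0.     0.     1.   ]]
```

View pics/top0.png

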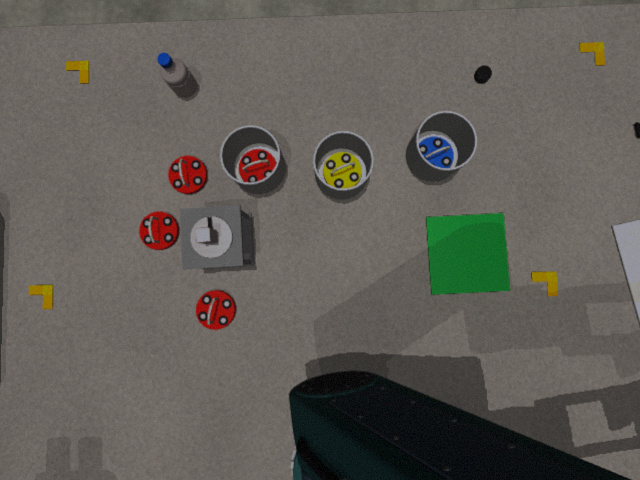

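View pics/scene0.png

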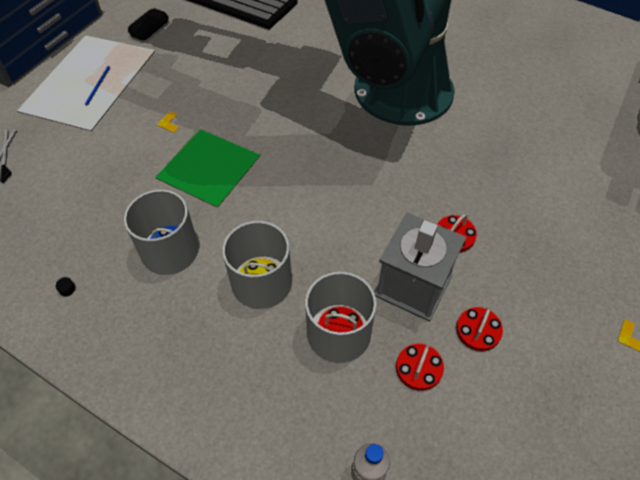

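The top view shows the red holder in the pot at about (257,167). It is the farthest right of the red ones; the decoys are at (188,174), (158,230) and (216,309). The stand and hook are at (212,237) with the stripe pointing ahead (+x), and the mat is at (468,254). The scene view agrees: pot rim (341,300), hook (424,246).

```bash
python3 - <<'E'
from h import *
np.set_printoptions(precision=4,suppress=True)
m,T=pose("top"); im=cv2.imread("pics/top0.png"); hsv=cv2.cvtColor(im,cv2.COLOR_BGR2HSV)
def big(mask):
    c=cv2.findContours(mask.astype(np.uint8),0,cv2.CHAIN_APPROX_NONE)[0]; return max(c,key=cv2.contourArea)
g=big(cv2.inRange(hsv,(45,120,40),(75,255,255))); p=onz(g[:,0],.004,m,T)
print("mat",cv2.minAreaRect(p[:,:2].astype(np.float32)*1000))
print("stand/handle/disc", onz([[211,237]],.129,m,T), onz([[203,236]],.183,m,T))
print("stripe",onz([[210,218],[209,228]],.129,m,T))
# red in pot
r=np.zeros(im.shape[:2],np.uint8); r[125:190,222:285]=255
rm=(cv2.inRange(hsv,(0,130,60),(8,255,255))|cv2.inRange(hsv,(172,130,60),(180,255,255)))&r
q=onz(cv2.convexHull(big(rm))[:,0],.021,m,T); print("red",cv2.minEnclosingCircle(q[:,:2].astype(np.float32)*1000))
# rim of pot ellipse, rough
print("rim",onz([[221,155],[280,155],[250,127],[251,184]],.115,m,T))
ms,Ts=pose("scene"); print("scene disc",onz([[423,247]],.129,ms,Ts),"rim",onz([[306,302],[376,302],[341,275],[341,329]],.115,ms,Ts))
a=cv2.resize(im[110:285,165:295],None,fx=4,fy=4,interpolation=2)[:340]
s=cv2.imread("pics/scene0.png")
b=cv2.resize(s[262:347,300:382],None,fx=3.3,fy=3.3,interpolation=2)
out=np.zeros((600,800,3),np.uint8); A=cv2.resize(im[115:195,215:290],None,fx=5,fy=5,interpolation=2); out[:400,:375]=A; B=cv2.resize(s[265:345,300:380],None,fx=5,fy=5,interpolation=2); out[:400,390:790]=B
C=cv2.resize(im[195:275,170:260],None,fx=2.5,fy=2.5,interpolation=2); out[400:600,:225]=C
cv2.imwrite("pics/crop1.png",out)
E
```

```text
mat ((426.3902587890625, -250.83255004882812), (159.37786865234375, 159.9001922607422), 1.4205436706542969)
stand/handle/disc [[0.4651 0.2443 0.129 ]] [[0.4631 0.2438 0.183 ]]
stripe [[0.4995 0.2459 0.129 ]
 [0.4814 0.2478 0.129 ]]
red ((614.6641845703125, 175.67611694335938), 39.15068054199219)
rim [[0.6181 0.2281 0.115 ]
 [0.6147 0.1184 0.115 ]
 [0.6694 0.1733 0.115 ]
 [0.562  0.1731 0.115 ]]
scene disc [[0.467  0.2456 0.129 ]] rim [[0.6453 0.1286 0.115 ]
 [0.5894 0.2234 0.115 ]
 [0.5746 0.1517 0.115 ]
 [0.6578 0.1989 0.115 ]]
```

View pics/crop1.png

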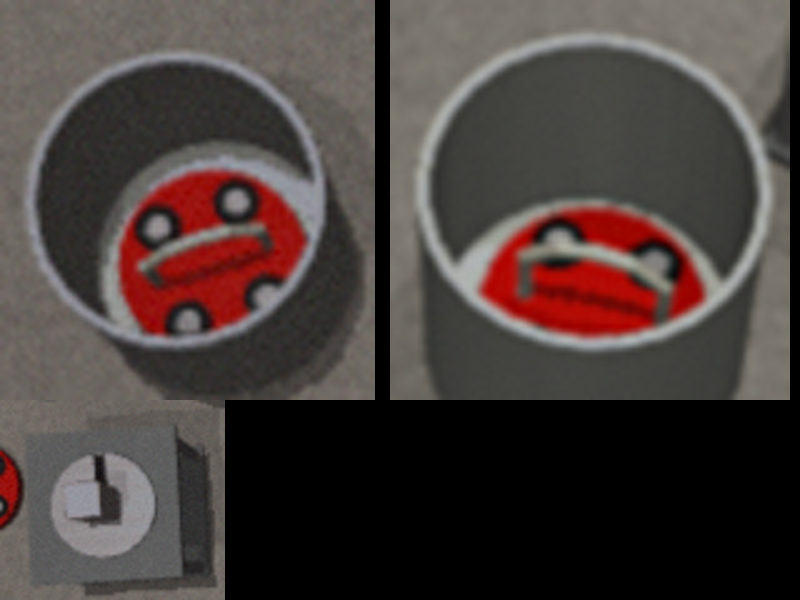

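The crop shows the loop feet at top-view pixels of about (246,173) and (269,165), so the holder's yaw is about +18° or +198°. The hook's stripe points almost straight along +x. I'll go above the hook first.

```bash
python3 -m crank '[0.03,0.025,0.01,0,0,-1.1,-1, 0.06,0.05,0.02,0,0,-2.2,-1, 0.09,0.075,0.03,0,0,-3.3,-1, 0.12,0.1,0.04,0,0,-4.4,-1, 0.15,0.125,0.05,0,0,-5.5,-1, 0.18,0.15,0.06,0,0,-6.6,-1, 0.21,0.175,0.07,0,0,-7.7,-1, 0.24,0.2,0.08,0,0,-8.8,-1, 0.27,0.225,0.09,0,0,-10,-1, 0.3,0.25,0.1,0,0,-11,-1]'
python3 -m crank '[0.002,0.04,0,0,0,0,-1, 0.004,0.08,0,0,0,0,-1, 0.006,0.12,0,0,0,0,-1, 0.008,0.16,0,0,0,0,-1, 0.01,0.2,0,0,0,0,-1, 0.012,0.24,0,0,0,0,-1, 0.014,0.28,0,0,0,0,-1, 0.016,0.32,0,0,0,0,-1, 0.018,0.36,0,0,0,0,-1, 0.02,0.4,0,0,0,0,-1]'
python3 -m crank '[0,0.035,0,0,0,0,-1, 0.002,0.07,0,0,0,0,-1, 0.003,0.105,0,0,0,0,-1, 0.004,0.135,0,0,0,0,-1, 0.004,0.155,0,0,0,0,-1, 0.004,0.17,0,0,0,0,-1, 0.004,0.178,0,0,0,0,-1, 0.004,0.178,0,0,0,0,-1, 0.004,0.178,0,0,0,0,-1, 0.004,0.178,0,0,0,0,-1]'
python3 - <<'E'
from h import *
snap("wrist","w1.png"); o=monitor.get_obs(); print(o["ee_pos"],o["orientation"],o["clock"],o["joints"])
E
```

```text
clock: 0.93
ee_pos: [0.4423, -0.3313, 0.3416]
orientation: [-0.0, 1.0, 0.022, -0.0]
wrist_force: [0.1, -0.7, 0.4]
opening: 0.999
grip_force: 0.0
clock: 1.77
ee_pos: [0.4607, 0.0688, 0.3412]
orientation: [-0.0, 1.0, 0.023, -0.0]
wrist_force: [1.0, 0.3, -0.2]
opening: 1.0
grip_force: 0.0
clock: 2.6
ee_pos: [0.4653, 0.244, 0.3412]
orientation: [0.0, 1.0, 0.023, -0.0]
wrist_force: [-0.2, 0.3, -0.2]
opening: 0.999
grip_force: 0.0
[0.46534097 0.24387355 0.34126829] [ 1.93106224e-04  9.99749806e-01  2.23669554e-02 -8.11215783e-05] 2.65 [ 3.51415685e-01  1.71764496e-01  1.52237867e+00 -3.15450875e-04
  1.44772783e+00  1.87751314e+00]
```

View pics/w1.png

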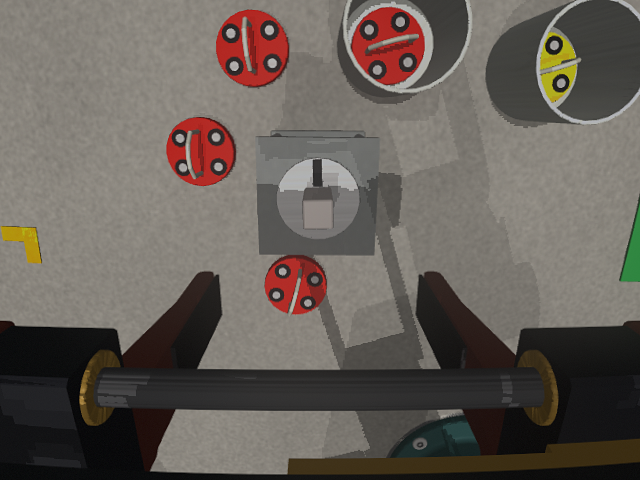

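The wrist view shows the disc at (318,198), the handle top at (318,214), the stripe going straight up, and the stand plate spanning roughly (257,137)–(379,255). The holder's loop runs from (366,49) to (419,39).

```bash
python3 - <<'E'
from h import *
np.set_printoptions(precision=4,suppress=True)
m,T=pose("wrist"); im=cv2.imread("pics/w1.png")
f=lambda uv,z:onz(uv,z,m,T)[:,:2]
print("plate",f([[257,138],[379,138],[376,255],[259,255]],.125),f([[257,138],[379,138],[376,255],[259,255]],.125).mean(0))
g=im[150:245,270:365].min(2); _,b=cv2.threshold(g,150,255,cv2.THRESH_BINARY)
c=cv2.findContours((g>125).astype(np.uint8),0,1)[0]; c=max(c,key=cv2.contourArea)[:,0]+[270,150]
print("disc",cv2.minEnclosingCircle(f(cv2.convexHull(c)[:,0],.129).astype(np.float32)*1000))
print("disc pts",f([[277,199],[359,199],[318,157],[318,239]],.129))
print("handle top",f([[303,201],[334,201],[334,229],[303,229]],.183),f([[318.5,215]],.183))
print("stripe",f([[318,160],[318,186]],.129))
hsv=cv2.cvtColor(im,cv2.COLOR_BGR2HSV); r=np.zeros(im.shape[:2],np.uint8); r[5:90,345:432]=255
rm=(cv2.inRange(hsv,(0,130,60),(8,255,255))|cv2.inRange(hsv,(172,130,60),(180,255,255)))&r
c=max(cv2.findContours(rm,0,1)[0],key=cv2.contourArea); print("red",cv2.minEnclosingCircle(f(cv2.convexHull(c)[:,0],.021).astype(np.float32)*1000))
L=f([[366,50],[418,40]],.055); print("loop",L,np.degrees(np.arctan2(*(L[1]-L[0])[::-1])))
E
```

```text
plate [[0.5175 0.3017]
 [0.5223 0.1943]
 [0.4127 0.1876]
 [0.4077 0.2995]] [0.465  0.2458]
disc ((486.6054992675781, 266.3101806640625), 20.397937774658203)
disc pts [[0.4641 0.2827]
 [0.4675 0.2084]
 [0.5036 0.2473]
 [0.4277 0.2439]]
handle top [[0.4756 0.2575]
 [0.4766 0.2337]
 [0.4542 0.2324]
 [0.4531 0.2568]] [[0.465  0.2451]]
stripe [[0.5009 0.2471]
 [0.4777 0.2461]]
red ((613.926513671875, 177.0532684326172), 39.65977478027344)
loop [[0.6041 0.2038]
 [0.6164 0.1525]] -76.48646320584257
```

```bash
python3 -m crank '[0,0.0015,-0.03,0,0,0,-1, 0,0.0015,-0.065,0,0,0,-1, 0,0.0015,-0.1,0,0,0,-1, 0,0.0015,-0.13,0,0,0,-1, 0,0.0015,-0.15,0,0,0,-1, 0,0.0015,-0.165,0,0,0,-1, 0,0.0015,-0.175,0,0,0,-1, 0,0.0015,-0.182,0,0,0,-1, 0,0.0015,-0.182,0,0,0,-1, 0,0.0015,-0.182,0,0,0,0]' 
python3 -m crank '[0,0,0,0,0,0,1, 0,0,0,0,0,0,1, 0,0,0,0,0,0,1, 0,0,0,0,0,0,1, 0,0,0,0,0,0,1, 0,0,0,0,0,0,1, 0,0,0,0,0,0,1, 0,0,0,0,0,0,1, 0,0,0.005,0,0,0,1, 0,0,0.01,0,0,0,1]' 40
```

```text
clock: 3.48
ee_pos: [0.4658, 0.2462, 0.1598]
orientation: [-0.0, 1.0, 0.023, 0.0]
wrist_force: [-0.1, -0.2, 0.3]
opening: 0.959
grip_force: 0.0
clock: 4.32
ee_pos: [0.4648, 0.2462, 0.1692]
orientation: [0.0, 1.0, 0.023, -0.001]
wrist_force: [0.5, -0.0, -2.6]
opening: 0.273
grip_force: 40.0
```

```bash
python3 -m crank '[0,0,0.02,0,0,0,1, 0,0,0.05,0,0,0,1, 0,0,0.085,0,0,0,1, 0,0,0.12,0,0,0,1, 0.005,-0.003,0.145,0,0,1,1, 0.025,-0.015,0.15,0,0,3,1, 0.05,-0.03,0.15,0,0,6,1, 0.08,-0.048,0.15,0,0,8.5,1, 0.105,-0.064,0.15,0,0,10.5,1, 0.12,-0.073,0.15,0,0,12,1]' 
python3 -m crank '[0.004,-0.002,0,0,0,0.5,1, 0.005,-0.003,0,0,0,0.5,1, 0.005,-0.003,0,0,0,0.5,1, 0.005,-0.003,0,0,0,0.5,1, 0.005,-0.003,0,0,0,0.5,1, 0.005,-0.003,0,0,0,0.5,1, 0.005,-0.003,0,0,0,0.5,1, 0.005,-0.003,0,0,0,0.5,1, 0.005,-0.003,0,0,0,0.5,1, 0.005,-0.003,0,0,0,0.5,1]'
python3 - <<'E'
from h import *
im,_,_=snap("wrist","w2.png"); s,_,_=snap("scene","s2.png")
E
```

```text
clock: 5.15
ee_pos: [0.5877, 0.1715, 0.3195]
orientation: [0.0, 0.992, 0.128, 0.001]
wrist_force: [0.2, 0.5, -2.8]
opening: 0.269
grip_force: 40.0
clock: 5.98
ee_pos: [0.5902, 0.1705, 0.3194]
orientation: [-0.0, 0.991, 0.132, 0.0]
wrist_force: [0.9, 0.0, -1.6]
opening: 0.272
grip_force: 40.0
```

View pics/w2.png

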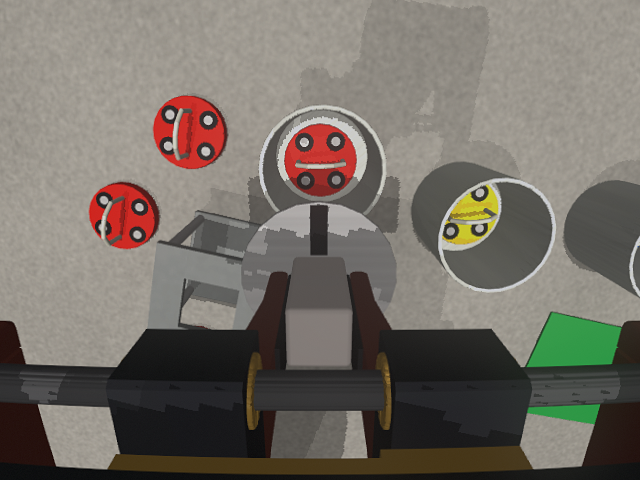

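The wrist view shows the loop from (296,166) to (346,164), parallel to the fingers, so the yaw is right. The red disc is at about (320,160) and the stripe at x=319. I'll compute the remaining offset.

```bash
python3 - <<'E'
from h import *
np.set_printoptions(precision=4,suppress=True)
m,T=pose("wrist"); im=cv2.imread("pics/w2.png"); f=lambda uv,z:onz(uv,z,m,T)[:,:2]
hsv=cv2.cvtColor(im,cv2.COLOR_BGR2HSV); r=np.zeros(im.shape[:2],np.uint8); r[105:215,262:383]=255
rm=(cv2.inRange(hsv,(0,130,40),(8,255,255))|cv2.inRange(hsv,(172,130,40),(180,255,255)))&r
c=max(cv2.findContours(rm,0,1)[0],key=cv2.contourArea); C,rad=cv2.minEnclosingCircle(f(cv2.convexHull(c)[:,0],.021).astype(np.float32)*1000)
print("red",C,rad); o=monitor.get_obs(); n=np.array([np.cos(np.radians(15.2)),np.sin(np.radians(15.2))]); t=np.array([-n[1],n[0]])
for z in(.055,.063): L=f([[296.5,166],[320,163.5],[345.5,164]],z); print(L, (L-o["ee_pos"][:2])@np.c_[n,t])
print("red rel",(np.array(C)/1000-o["ee_pos"][:2])@np.c_[n,t])
print("hook disc rel",(f([[242,266],[397,266],[319,204]],o["ee_pos"][2]-.03)-o["ee_pos"][:2])@np.c_[n,t], "stripe",(f([[319,207],[319,254]],o["ee_pos"][2]-.03)-o["ee_pos"][:2])@np.c_[n,t])
print("rim rel",(f([[260,165],[385,165],[322,106]],.115)-o["ee_pos"][:2])@np.c_[n,t])
E
```

```text
red (614.5556640625, 176.6350555419922) 39.39842224121094
[[0.607  0.1995]
 [0.6157 0.1771]
 [0.622  0.152 ]] [[ 0.0237  0.0237]
 [ 0.0262 -0.0002]
 [ 0.0257 -0.0261]]
[[0.6082 0.1994]
 [0.6167 0.1774]
 [0.6228 0.1528]] [[ 0.0248  0.0233]
 [ 0.0273 -0.0002]
 [ 0.0268 -0.0255]]
red rel [ 0.025  -0.0004]
hook disc rel [[ 0.0091  0.037 ]
 [ 0.009  -0.0353]
 [ 0.0387  0.001 ]] stripe [[0.0373 0.001 ]
 [0.0151 0.0011]]
rim rel [[ 0.0328  0.0521]
 [ 0.0327 -0.0564]
 [ 0.082  -0.0017]]
```

```bash
python3 -m crank '[0,0,-0.02,0,0,0,1, 0,0,-0.04,0,0,0,1, 0,0,-0.06,0,0,0,1, 0,0,-0.08,0,0,0,1, 0,0,-0.1,0,0,0,1, 0,0,-0.115,0,0,0,1, 0,0,-0.128,0,0,0,1, 0,0,-0.138,0,0,0,1, 0,0,-0.144,0,0,0,1, 0,0,-0.147,0,0,0,1]' 
python3 -m crank '[0.002,0.0005,0,0,0,0,1, 0.006,0.0015,0,0,0,0,1, 0.01,0.0025,0,0,0,0,1, 0.014,0.0037,0,0,0,0,1, 0.018,0.0048,0,0,0,0,1, 0.021,0.0056,0,0,0,0,1, 0.0235,0.0063,0,0,0,0,1, 0.0245,0.0065,0,0,0,0,1, 0.0245,0.0065,0,0,0,0,1, 0.0245,0.0065,0,0,0,0,1]' 
python3 -m crank '[0,0,0.003,0,0,0,1, 0,0,0.007,0,0,0,1, 0,0,0.011,0,0,0,1, 0,0,0.015,0,0,0,1, 0,0,0.019,0,0,0,1, 0,0,0.023,0,0,0,1, 0,0,0.027,0,0,0,1, 0,0,0.032,0,0,0,1, 0,0,0.036,0,0,0,1, 0,0,0.04,0,0,0,1]' 
```

```text
clock: 6.92
ee_pos: [0.5901, 0.1703, 0.1716]
orientation: [-0.0, 0.991, 0.132, -0.0]
wrist_force: [-0.2, -0.6, -2.3]
opening: 0.273
grip_force: 40.0
clock: 7.75
ee_pos: [0.6147, 0.1769, 0.1722]
orientation: [-0.0, 0.991, 0.132, -0.0]
wrist_force: [-0.8, 0.5, -2.2]
opening: 0.272
grip_force: 40.0
clock: 8.58
ee_pos: [0.6147, 0.1769, 0.2126]
orientation: [-0.0, 0.991, 0.132, -0.0]
wrist_force: [0.2, 0.0, -4.0]
opening: 0.269
grip_force: 40.0
```

```bash
python3 -m crank '[0,0,0.006,0,0,0,1, 0,0,0.018,0,0,0,1, 0,0,0.034,0,0,0,1, 0,0,0.052,0,0,0,1, 0,0,0.07,0,0,0,1, 0,0,0.088,0,0,0,1, 0,0,0.104,0,0,0,1, 0,0,0.117,0,0,0,1, 0,0,0.126,0,0,0,1, 0,0,0.13,0,0,0,1]' 
python3 - <<'E'
from h import *
im,_,_=snap("scene"); 
cv2.imwrite("pics/s3.png",im[100:440,150:600,::-1])
E
```

```text
clock: 9.42
ee_pos: [0.6154, 0.177, 0.3446]
orientation: [-0.0, 0.991, 0.132, 0.001]
wrist_force: [0.9, 1.0, -4.2]
opening: 0.274
grip_force: 40.0
```

View pics/s3.png

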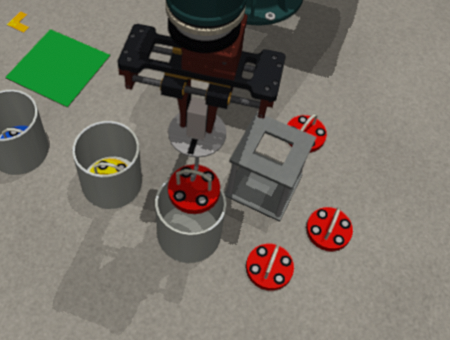

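The crop shows the holder hanging level on the hook at (194,188), clear of the rim. I'll carry it over to the mat smoothly.

```bash
python3 -m crank '[-0.001,-0.003,0,0,0,0,1, -0.005,-0.012,0,0,0,0,1, -0.012,-0.027,0,0,0,0,1, -0.021,-0.048,0,0,0,0,1, -0.032,-0.073,0,0,0,0,1, -0.044,-0.1,0,0,0,0,1, -0.056,-0.128,0,0,0,0,1, -0.069,-0.156,0,0,0,0,1, -0.082,-0.185,0,0,0,0,1, -0.095,-0.214,0,0,0,0,1]' 
python3 -m crank '[-0.013,-0.029,0,0,0,0,1, -0.026,-0.058,0,0,0,0,1, -0.039,-0.086,0,0,0,0,1, -0.051,-0.114,0,0,0,0,1, -0.063,-0.141,0,0,0,0,1, -0.074,-0.166,0,0,0,0,1, -0.083,-0.187,0,0,0,0,1, -0.09,-0.202,0,0,0,0,1, -0.094,-0.211,0,0,0,0,1, -0.095,-0.214,0,0,0,0,1]' 
python3 -m crank '[0,0,-0.004,0,0,0,1, 0,0,-0.012,0,0,0,1, 0,0,-0.024,0,0,0,1, 0,0,-0.038,0,0,0,1, 0,0,-0.054,0,0,0,1, 0,0,-0.07,0,0,0,1, 0,0,-0.084,0,0,0,1, 0,0,-0.095,0,0,0,1, 0,0,-0.104,0,0,0,1, 0,0,-0.11,0,0,0,1]' 
python3 - <<'E'
from h import *
im,_,_=snap("top"); im2,_,_=snap("wrist")
cv2.imwrite("pics/t4.png",np.hstack([cv2.resize(im[150:350,340:580],(480,400)),cv2.resize(im2,(320,240))[:, :].repeat(1,0) if 0 else cv2.copyMakeBorder(cv2.resize(im2,(320,240)),0,160,0,0,0)])[:,:,::-1])
E
```

```text
clock: 10.3
ee_pos: [0.5174, -0.0392, 0.3416]
orientation: [-0.0, 0.991, 0.131, -0.001]
wrist_force: [1.3, 0.1, -3.1]
opening: 0.272
grip_force: 40.0
clock: 11.13
ee_pos: [0.4229, -0.2524, 0.3418]
orientation: [-0.0, 0.991, 0.13, -0.001]
wrist_force: [0.7, 0.6, -3.5]
opening: 0.267
grip_force: 40.0
clock: 11.97
ee_pos: [0.4246, -0.2497, 0.2308]
orientation: [-0.001, 0.991, 0.132, -0.001]
wrist_force: [-0.4, 0.4, -3.2]
opening: 0.271
grip_force: 40.0
```

View pics/t4.png

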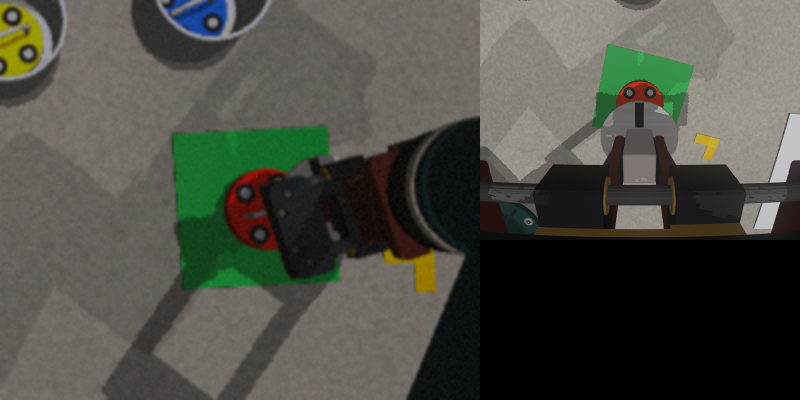

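The holder hangs over the mat's middle: the red disc is at (262,210) in the crop, on the mat spanning (175–335, 128–288). Now I'll lower it gently.

```bash
python3 -m crank '[0,0,0,0,0,0,1, 0,0,0,0,0,0,1, 0,0,-0.003,0,0,0,1, 0,0,-0.008,0,0,0,1, 0,0,-0.013,0,0,0,1, 0,0,-0.018,0,0,0,1, 0,0,-0.022,0,0,0,1, 0,0,-0.026,0,0,0,1, 0,0,-0.028,0,0,0,1, 0,0,-0.029,0,0,0,1]' 
python3 -m crank '[0,0,-0.001,0,0,0,1, 0,0,-0.002,0,0,0,1, 0,0,-0.003,0,0,0,1, 0,0,-0.004,0,0,0,1, 0,0,-0.005,0,0,0,1, 0,0,-0.006,0,0,0,1, 0,0,-0.007,0,0,0,1, 0,0,-0.008,0,0,0,1, 0,0,-0.009,0,0,0,1, 0,0,-0.01,0,0,0,1]' 
python3 -m crank '[0,0,-0.002,0,0,0,1, 0,0,-0.004,0,0,0,1, 0,0,-0.006,0,0,0,1, 0,0,-0.008,0,0,0,1, 0,0,-0.01,0,0,0,1, 0,0,-0.012,0,0,0,1, 0,0,-0.014,0,0,0,1, 0,0,-0.016,0,0,0,1, 0,0,-0.018,0,0,0,1, 0,0,-0.02,0,0,0,1]' 
python3 - <<'E'
from h import *
im2,_,_=snap("wrist"); s,_,_=snap("scene")
cv2.imwrite("pics/w5.png",np.hstack([im2[60:360,160:500],cv2.resize(s[90:240,100:320],(440,300))])[:,:,::-1])
E
```

```text
clock: 12.9
ee_pos: [0.4246, -0.2509, 0.2028]
orientation: [-0.0, 0.991, 0.132, -0.0]
wrist_force: [-0.0, -0.5, -3.4]
opening: 0.269
grip_force: 40.0
clock: 13.73
ee_pos: [0.4248, -0.2511, 0.1932]
orientation: [-0.0, 0.991, 0.132, 0.0]
wrist_force: [-0.2, 0.0, -2.1]
opening: 0.275
grip_force: 40.0
clock: 14.57
ee_pos: [0.4248, -0.2511, 0.1731]
orientation: [-0.0, 0.991, 0.132, 0.0]
wrist_force: [0.4, -0.1, -2.3]
opening: 0.275
grip_force: 40.0
```

View pics/w5.png

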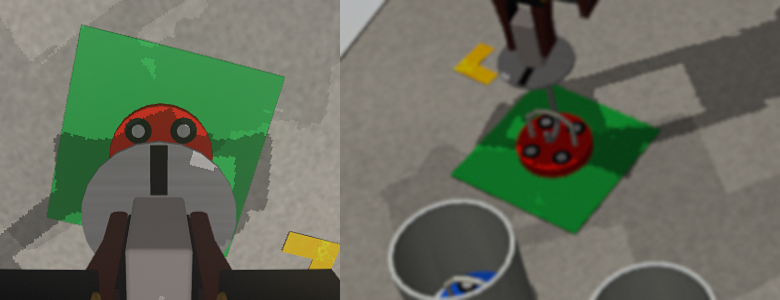

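The holder is seated flat on the mat with the load released (force back to the hook's weight alone). Unhook by backing out 40 mm along -x of the hook, then lift.

```bash
python3 -m crank '[-0.002,-0.0005,0,0,0,0,1, -0.006,-0.0015,0,0,0,0,1, -0.01,-0.0025,0,0,0,0,1, -0.015,-0.004,0,0,0,0,1, -0.02,-0.0055,0,0,0,0,1, -0.025,-0.007,0,0,0,0,1, -0.03,-0.008,0,0,0,0,1, -0.034,-0.009,0,0,0,0,1, -0.037,-0.01,0,0,0,0,1, -0.039,-0.0105,0,0,0,0,1]' 
python3 -m crank '[0,0,0,0,0,0,1, 0,0,0.005,0,0,0,1, 0,0,0.015,0,0,0,1, 0,0,0.03,0,0,0,1, 0,0,0.05,0,0,0,1, 0,0,0.07,0,0,0,1, 0,0,0.095,0,0,0,1, 0,0,0.12,0,0,0,1, 0,0,0.145,0,0,0,1, 0,0,0.155,0,0,0,1]' 
python3 - <<'E'
from h import *
np.set_printoptions(precision=4,suppress=True)
im,m,T=snap("wrist","w6.png"); 
b=np.ascontiguousarray(im[:,:,::-1]); hsv=cv2.cvtColor(b,cv2.COLOR_BGR2HSV); r=np.zeros(b.shape[:2],np.uint8); r[0:330,200:440]=255
rm=(cv2.inRange(hsv,(0,130,40),(8,255,255))|cv2.inRange(hsv,(172,130,40),(180,255,255)))&r
c=max(cv2.findContours(rm,0,1)[0],key=cv2.contourArea); print(cv2.minEnclosingCircle(onz(cv2.convexHull(c)[:,0],.02,m,T)[:,:2].astype(np.float32)*1000))
E
```

```text
clock: 15.5
ee_pos: [0.3853, -0.2617, 0.1733]
orientation: [-0.0, 0.991, 0.131, -0.0]
wrist_force: [-0.2, -0.5, -1.4]
opening: 0.272
grip_force: 40.0
clock: 16.33
ee_pos: [0.3872, -0.2625, 0.332]
orientation: [0.002, 0.991, 0.132, 0.002]
wrist_force: [-0.4, -1.1, -2.1]
opening: 0.273
grip_force: 40.0
((424.4944152832031, -251.30630493164062), 39.316429138183594)
```

View pics/w6.png

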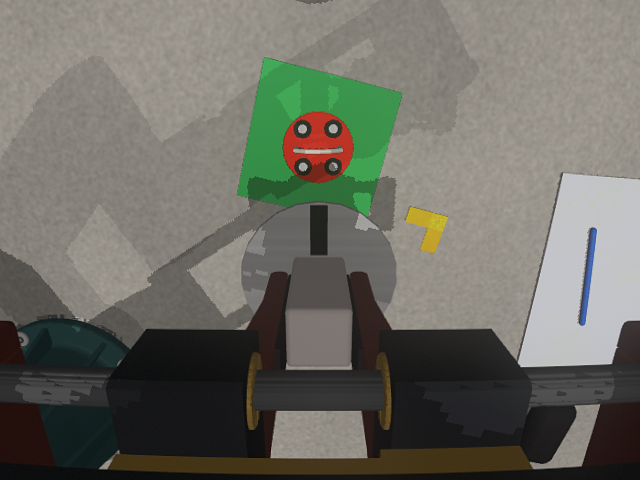

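The holder stands upright in the middle of the mat at (318,147), centre (0.4245, -0.251), and is free of the hook. I'll return the hook to the stand.

```bash
python3 -m crank '[0.001,0.008,0,0,0,0,1, 0.003,0.024,0,0,0,-0.5,1, 0.007,0.048,0,0,0,-1,1, 0.012,0.078,0,0,0,-2,1, 0.017,0.11,0,0,0,-3,1, 0.022,0.142,0,0,0,-4,1, 0.027,0.174,0,0,0,-5,1, 0.032,0.206,0,0,0,-6,1, 0.037,0.238,0,0,0,-7,1, 0.042,0.27,0,0,0,-8,1]' 
python3 -m crank '[0.005,0.032,0,0,0,-1,1, 0.01,0.064,0,0,0,-2,1, 0.015,0.096,0,0,0,-3,1, 0.02,0.128,0,0,0,-4,1, 0.025,0.16,0,0,0,-4.5,1, 0.03,0.19,0,0,0,-4.5,1, 0.034,0.213,0,0,0,-4.5,1, 0.036,0.228,0,0,0,-4.5,1, 0.037,0.236,0,0,0,-4.5,1, 0.037,0.2375,0,0,0,-4.5,1]' 
python3 - <<'E'
from h import *
im,m,T=snap("wrist"); s,_,_=snap("scene")
cv2.imwrite("pics/w7.png",np.hstack([im[60:360,160:500],cv2.resize(s[150:330,330:500],(283,300))])[:,:,::-1]); o=monitor.get_obs(); print(o["ee_pos"],o["orientation"])
E
```

```text
clock: 17.22
ee_pos: [0.4262, 0.0107, 0.3262]
orientation: [-0.001, 0.998, 0.062, -0.002]
wrist_force: [0.5, -0.0, -2.0]
opening: 0.275
grip_force: 40.0
clock: 18.05
ee_pos: [0.4637, 0.2471, 0.3263]
orientation: [0.0, 1.0, 0.024, -0.002]
wrist_force: [0.1, -0.9, -2.3]
opening: 0.269
grip_force: 40.0
[0.46392678 0.24553138 0.32710507] [ 5.47165492e-04  9.99730811e-01  2.31682008e-02 -1.11427026e-03]
```

View pics/w7.png

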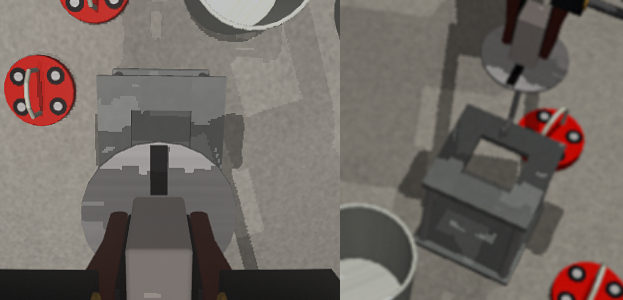

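The hook is lined up over the hole: hole edges at x=131–191 in the crop, stripe at 159. Lower it.

```bash
python3 -m crank '[0.001,0,-0.01,0,0,0,1, 0.001,0,-0.03,0,0,0,1, 0.001,0,-0.053,0,0,0,1, 0.001,0,-0.076,0,0,0,1, 0.001,0,-0.1,0,0,0,1, 0.001,0,-0.12,0,0,0,1, 0.001,0,-0.138,0,0,0,1, 0.001,0,-0.15,0,0,0,1, 0.001,0,-0.157,0,0,0,1, 0.001,0,-0.16,0,0,0,1]' 
python3 -m crank '[0,0,-0.001,0,0,0,1, 0,0,-0.002,0,0,0,1, 0,0,-0.003,0,0,0,1, 0,0,-0.004,0,0,0,1, 0,0,-0.005,0,0,0,1, 0,0,-0.006,0,0,0,1, 0,0,-0.007,0,0,0,1, 0,0,-0.0075,0,0,0,1, 0,0,-0.0075,0,0,0,1, 0,0,-0.0075,0,0,0,1]' 
```

```text
clock: 18.98
ee_pos: [0.465, 0.2446, 0.1669]
orientation: [0.0, 1.0, 0.022, -0.001]
wrist_force: [0.9, 0.0, -1.7]
opening: 0.273
grip_force: 40.0
clock: 19.82
ee_pos: [0.4665, 0.2461, 0.1642]
orientation: [-0.0, 1.0, 0.023, 0.001]
wrist_force: [-5.7, -3.3, 25.5]
opening: 0.272
grip_force: 40.0
```

Contact came about 5 mm early, which fits the hook having slipped a few millimetres in the grip while the fingers were still closing. I'll relieve the load and check before releasing.

```bash
python3 -m crank '[0,0,0.002,0,0,0,1, 0,0,0.004,0,0,0,1, 0,0,0.005,0,0,0,1, 0,0,0.0055,0,0,0,1, 0,0,0.0055,0,0,0,1, 0,0,0.0055,0,0,0,1, 0,0,0.0055,0,0,0,1, 0,0,0.0055,0,0,0,1, 0,0,0.0055,0,0,0,1, 0,0,0.0055,0,0,0,1]' 
python3 - <<'E'
from h import *
np.set_printoptions(precision=4,suppress=True)
im,m,T=snap("wrist","w8.png"); print(T[:3,3])
b=im[:,:,::-1].astype(int)
for v in range(100,260,10): # bright (disc/handle) vs grey plate along rows
    print(v,[int(b[v,u].mean()) for u in range(180,465,12)])
E
```

```text
clock: 20.65
ee_pos: [0.4658, 0.2459, 0.1662]
orientation: [-0.0, 1.0, 0.023, -0.0]
wrist_force: [-0.2, 0.7, -2.2]
opening: 0.269
grip_force: 40.0
[0.5445 0.2508 0.3097]
100 [156, 151, 152, 156, 154, 137, 136, 130, 131, 129, 127, 129, 129, 130, 137, 134, 134, 136, 141, 140, 89, 90, 108, 141]
110 [154, 154, 155, 158, 148, 140, 136, 132, 130, 136, 131, 133, 136, 138, 140, 137, 135, 138, 132, 135, 134, 136, 140, 139]
120 [151, 151, 154, 153, 152, 148, 131, 133, 131, 132, 135, 136, 133, 129, 135, 133, 140, 140, 140, 137, 141, 151, 134, 138]
130 [154, 156, 152, 151, 149, 153, 134, 138, 134, 132, 134, 137, 133, 133, 131, 139, 138, 133, 143, 144, 152, 160, 138, 140]
140 [136, 152, 155, 156, 149, 148, 138, 132, 136, 130, 133, 133, 131, 132, 136, 138, 138, 140, 139, 135, 156, 155, 138, 139]
150 [44, 153, 152, 150, 142, 152, 76, 123, 122, 122, 122, 123, 122, 125, 125, 124, 127, 76, 138, 134, 137, 136, 140, 140]
160 [97, 137, 155, 154, 156, 76, 70, 82, 81, 82, 83, 82, 83, 84, 84, 85, 85, 69, 73, 140, 136, 133, 138, 134]
170 [97, 44, 123, 125, 124, 125, 124, 123, 123, 121, 121, 123, 122, 122, 12
[... 306 characters left out ...]
, 136, 121, 121, 137, 139, 121, 124, 121, 122, 122, 119, 121, 121, 120, 121, 123, 123, 121, 121, 123, 138, 140]
210 [45, 147, 149, 121, 119, 139, 136, 119, 123, 176, 172, 47, 47, 174, 174, 122, 120, 122, 120, 121, 122, 82, 140, 141]
220 [157, 155, 156, 120, 121, 137, 137, 77, 164, 165, 165, 47, 47, 166, 166, 166, 111, 121, 120, 82, 82, 82, 136, 137]
230 [150, 149, 150, 120, 121, 137, 97, 107, 106, 108, 167, 45, 39, 104, 159, 109, 110, 81, 82, 82, 81, 96, 135, 132]
240 [153, 153, 156, 81, 81, 81, 106, 106, 106, 106, 106, 37, 38, 107, 108, 109, 109, 109, 81, 80, 81, 85, 141, 138]
250 [151, 147, 151, 82, 81, 80, 109, 108, 107, 108, 109, 36, 37, 109, 108, 110, 110, 110, 80, 80, 80, 91, 143, 138]
```

The plate is centred at col 318 and the disc at col 318, with a 17 mm front margin, so it is centred in the hole with no side force. Touch down and release.

```bash
python3 -m crank '[0,0,-0.001,0,0,0,1, 0,0,-0.002,0,0,0,1, 0,0,-0.0025,0,0,0,1, 0,0,-0.0025,0,0,0,1, 0,0,-0.0025,0,0,0,0.4, 0,0,-0.0025,0,0,0,0, 0,0,-0.0025,0,0,0,-0.5, 0,0,-0.0025,0,0,0,-1, 0,0,-0.0025,0,0,0,-1, 0,0,-0.0025,0,0,0,-1]' 
python3 -m crank '[0,0,0,0,0,0,-1, 0,0,0,0,0,0,-1, 0,0,0.003,0,0,0,-1, 0,0,0.01,0,0,0,-1, 0,0,0.025,0,0,0,-1, 0,0,0.045,0,0,0,-1, 0,0,0.075,0,0,0,-1, 0,0,0.11,0,0,0,-1, 0,0,0.145,0,0,0,-1, 0,0,0.175,0,0,0,-1]' 
python3 -m crank '[0,0,0,0,0,0,-1, 0,0,0,0,0,0,-1, 0,0,0,0,0,0,-1, 0,0,0,0,0,0,-1, 0,0,0,0,0,0,-1, 0,0,0,0,0,0,-1, 0,0,0,0,0,0,-1, 0,0,0,0,0,0,-1, 0,0,0,0,0,0,-1, 0,0,0,0,0,0,-1]' 
python3 - <<'E'
from h import *
np.set_printoptions(precision=4,suppress=True)
im,m,T=snap("wrist","w9.png"); b=np.ascontiguousarray(im[:,:,::-1])
P=proj([[.465,.2455,.129],[.503,.2455,.129],[.427,.2455,.129],[.465,.2835,.129],[.465,.2075,.129],[.465,.2455,.183],[.477,.2575,.183],[.453,.2335,.183],[.4977,.247,.129]],m,T); print(P)
old=cv2.imread("pics/w1.png")
g=b.astype(int).mean(2)
for v in range(145,250,8): print(v,[int(x) for x in g[v,262:378:6]])
t,mt,Tt=snap("top"); h=cv2.cvtColor(t,cv2.COLOR_RGB2HSV); r=np.zeros(t.shape[:2],np.uint8); r[205:300,420:515]=255
rm=(cv2.inRange(h,(0,130,40),(8,255,255))|cv2.inRange(h,(172,130,40),(180,255,255)))&r
c=max(cv2.findContours(rm,0,1)[0],key=cv2.contourArea); print(cv2.minEnclosingCircle(onz(cv2.convexHull(c)[:,0],.02,mt,Tt)[:,:2].astype(np.float32)*1000))
E
```

```text
clock: 21.53
ee_pos: [0.4659, 0.2459, 0.1638]
orientation: [-0.0, 1.0, 0.023, 0.0]
wrist_force: [-0.1, -0.1, -0.0]
opening: 0.639
grip_force: 0.0
clock: 22.37
ee_pos: [0.4659, 0.246, 0.342]
orientation: [-0.0, 1.0, 0.023, 0.001]
wrist_force: [1.6, 0.6, -0.7]
opening: 0.996
grip_force: 0.0
clock: 23.2
ee_pos: [0.4658, 0.2459, 0.3387]
orientation: [-0.0, 1.0, 0.023, -0.0]
wrist_force: [0.1, -0.3, -0.2]
opening: 0.995
grip_force: 0.0
[[320.3659 201.0722]
 [322.4144 158.739 ]
 [318.4312 241.037 ]
 [278.2366 199.1963]
 [362.3759 202.9845]
 [320.6678 216.4972]
 [305.7154 200.625 ]
 [335.2789 232.0129]
 [320.4179 164.7075]]
145 [110, 111, 111, 111, 108, 108, 108, 107, 107, 107, 108, 108, 109, 107, 108, 112, 112, 110, 110, 108]
153 [110, 110, 107, 106, 109, 107, 107, 107, 109, 108, 106, 107, 106, 119, 120, 124, 111, 109, 106, 107]
161 [122, 108, 121, 122, 122, 124, 124, 181, 177, 52, 50, 178, 134, 121, 120, 121, 108, 107, 107, 107]
169 [122, 121, 122, 121, 122, 176, 174, 174, 174, 51, 50, 174, 174, 174, 171, 122, 107, 107, 107, 107]
177 [121, 123, 122, 122, 178, 177, 177, 177, 175, 47, 46, 1
[... 247 characters left out ...]
, 85, 121, 121, 122, 122, 115, 125, 125, 126, 126, 81, 122, 121, 121, 121, 83, 71, 71]
209 [86, 87, 85, 120, 119, 118, 119, 116, 139, 139, 138, 139, 82, 118, 118, 118, 115, 82, 82, 70]
217 [84, 85, 84, 84, 121, 120, 119, 119, 138, 138, 137, 137, 103, 117, 119, 117, 83, 83, 83, 70]
225 [86, 84, 84, 84, 73, 118, 117, 116, 137, 136, 136, 137, 99, 116, 116, 82, 82, 83, 82, 70]
233 [85, 84, 84, 84, 84, 84, 118, 119, 118, 118, 117, 117, 117, 108, 82, 82, 83, 83, 81, 82]
241 [83, 85, 83, 84, 84, 83, 84, 83, 84, 83, 81, 82, 83, 82, 82, 82, 82, 82, 81, 82]
249 [85, 84, 85, 85, 85, 84, 85, 84, 84, 83, 83, 84, 82, 82, 83, 82, 82, 81, 81, 87]
((425.1626281738281, -250.8223419189453), 40.063507080078125)
```

The hook hangs upright: its disc and handle appear where predicted. The holder is centred on the mat and nothing is being touched, so I'm handing in.

```bash
python3 -c "
from rig import finish_job
print(finish_job())"
```

```text
the job is handed in; nothing more can be done
None
```

The red holder stands upright near the middle of the green mat, unhooked, and the hook hangs back in its stand; I handed the job in at about 23 s, no verdict was returned, and I confirmed the end state from measurements rather than a viewed picture because I had used all 10 views.

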